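Sweep the loose vial caps into the collecting bay

TASK

Clear the bench of the three small loose screw caps: with the fingertips, sweep them across the bench through the open side of the low three-sided aluminium bay until all three lie wholly inside it. Only slide the caps, never pick one up or lift it, and leave the capped vials, the wider jar lid and everything else standing where they are.

Things in the scene. Friction and masses are not known exactly. Their poses are not given: they have to be found in the camera images.
- bay: low three-sided bay of bare aluminium strip, fixed to the bench, no floor (caps slide straight in). Inside 240 mm wide, 110 mm deep; walls 4 mm thick, 25 mm high. Origin on the bench at the middle of the open side; y axis points into the bay (back wall at y = 110 mm), x axis along the open side (side walls at x = -120 and +120 mm), z up. The open side faces roughly world -y, the robot's right
- cap_a: loose black ribbed screw cap off a vial, 24 mm across, 15 mm tall, 10 to 18 g, lying flat on the bench (z = 0) in the nearest row of three; origin at the centre of its underside
- cap_b: loose black ribbed screw cap off a vial, 24 mm across, 15 mm tall, 10 to 18 g, lying flat on the bench (z = 0) in the middle row of three; origin at the centre of its underside
- cap_c: loose black ribbed screw cap off a vial, 24 mm across, 15 mm tall, 10 to 18 g, lying flat on the bench (z = 0) in the farthest row of three; origin at the centre of its underside
- vial_a: capped glass vial standing on the bench among the loose caps, to be left alone: glass body 28 mm across, 48 mm tall in all, with a black cap 20 mm across screwed on; origin at the centre of its underside
- vial_b: capped glass vial standing on the bench among the loose caps, to be left alone: glass body 28 mm across, 48 mm tall in all, with a black cap 20 mm across screwed on; origin at the centre of its underside
- jar_lid: black ribbed jar lid lying flat among the loose caps, to be left alone: 44 mm across, 11 mm tall; origin at the centre of its underside
- petri: empty clear shallow dish, 90 mm across, 16 mm tall, to be left alone; origin at the centre of its underside
- tip_box: blue box with a clear lid, 84 by 124 by 68 mm tall (long side along its y), to be left alone; origin at the centre of its underside
- pipette: white hand pipette lying on the bench, about 260 mm long along its y axis (y from -160 to +98 mm), 22 mm thick, to be left alone; origin under it, on the bench

How it is judged:
By the outcome, as a careful person would: the job done as asked, in the order asked, and still so for the second after the job is handed in, with the robot touching nothing.
It also fails if it takes over 61 s, if anything falls off the work surface, if the arm or the gripper's body presses on something with over 40 N, if the wrist force passes 120 N, or if a joint passes its speed limit or range.

ROBOT

A 7-joint arm with a two-finger parallel gripper is mounted at the origin on the work surface. World frame = base frame: x ahead of the robot, y to its left, z up, the work surface at z = 0. Lengths are in m, angles in rad, forces in N, time in s.
With the tool pointing down it reaches from about 0.35 to 0.9 m from the base axis. Payload 8.1 kg.
Tool frame: the origin (TCP) lies on the centre line of the jaws, within the pads' length; the fingertips stand 17 mm ahead of it and the grasp point (between the pads) lies 2 mm behind it; z points along the fingers, y is the direction in which the jaws open and shut (so a half turn about z gives the same grasp; the last joint's range is limited). The gripper opens to 92 mm and grips with 3 to 60 N. Pads are 19 mm wide; open, the fingers measure 130 mm over their backs; the gripper's body (75 mm by 190 mm) begins 47 mm behind the grasp point.
Start: joints at [-1.434, 0.434, 0.025, 1.573, -0.012, 1.134, -0.075], TCP at [0.148, 0.607, 0.244] pointing down, gripper open.
Joint ranges: [-2.62, 2.62], [-0.44, 2.09], [-1.27, 1.32], [0.08, 2.57], [-1.32, 4.46], [0.12, 2], [-2.74, 2.74]. Speed limits (rad/s): [2.22, 2.22, 3.01, 3.01, 3.14, 3.14, 3.14].

INTERFACE

Orientations are given as a rotation vector (axis times angle).
In Python, from cell import arm, imaging, job gives the robot as it stands.
- The arm moves only by the tool jog_arm, never from a script. Its argument "moves" is a list of rows, each an object with "fingers": the closure, from -1 (fully open) to 1 (shut); "xyz": the shift along the tool's x, y, z in cm, a list of three; "angular": the turn, a rotation vector about the tool's x, y, z in rad, a list of three. In form: [{"fingers": fingers, "xyz": [dx, dy, dz], "angular": [ax, ay, az]}, ...]. A call has 1 to 12 rows; each row is the pose to reach, as a shift and turn from the pose commanded when the call began, along the tool's axes at that moment; what a row does not reach only later rows make up. A row lasts 1/8 s, in which the tool goes at most 62.5 mm and 10.7 degrees, less where a joint would pass 70% of its speed; a pose out of reach is approached as far as the arm can. A call with a gripper value outside its range is refused whole. The fingers move at their own pace and stop on an object; "grip_force" is the grip in N (left out, the last holds). Time passes only in rows, so rows that repeat a pose let the fingers close. It gives the time, the measured TCP pose, the force and the opening at its end, in the units of the state.
- arm.observe(): the state, without advancing time (a new reading comes with each control period).
- imaging.get_image(name): name is "side" or "top"; returns the picture (420x560x3 uint8, red, green, blue); there is no depth.
- imaging.camera_params(name): a dict with "fx", "fy", "cx", "cy" (pixels), "rvec" (rotation vector, rad) and "tvec" (3), from world to camera coordinates, as OpenCV has them. Camera axes: x right, y down, z forward; pixel columns grow to the right and rows downward; lengths in m; the calibration is good to about 2 mm. A picture is of the moment at which its call begins. camera_params takes no time and is no camera call.
- job.sign_off(): hands the job in, once; it reports no verdict.
The state is a dict: "clock": time; "joints": joint angles; "dq": joint speeds; "joint_efforts": joint torques, N m; "position": TCP position; "ee_rot": TCP orientation; "force": force on the tool from outside, world axes, zero at the start; "ft_torque": the same for the moment, N m; "width": opening from 0.0 (shut) to 1.0 (fully open).
Only numpy, scipy, OpenCV 4.12 (cv2) and the standard library are available. Lean on these libraries where they do the work, as an engineer would, in place of code of your own. Each camera call takes 0.05 s, during which the arm holds its last target. There are 200 camera calls.

## Working session

There is one attempt and no reset: what is moved stays moved. The work goes in short steps, Python scripts to look and compute and a tool call to move; the robot and the scene stay as the last step left them, time stands still between calls to the robot, and variables do not carry over. Pictures are saved under pics/ and viewed, about 8 in all and at most 12, crops included, and the job is handed in when it is done.

Besides the shell and the picture viewer there is one more tool, called after "Emit:" as name(argument=value, ...) on one line, values as JSON. jog_arm: Moves the arm, as the interface text tells. Its arguments: {"type":"object","properties":{"moves":{"type":"array"},"grip_force":{"type":"number"}},"required":["moves"]}

```bash
mkdir -p pics
cat > h.py <<'E'
import numpy as np, cv2
from cell import arm, imaging, job
def cam(n):
    p=imaging.camera_params(n); K=np.array([[p['fx'],0,p['cx']],[0,p['fy'],p['cy']],[0,0,1]])
    return K,np.array(p['rvec'],float),np.array(p['tvec'],float)
def ray(n,uv,z):
    K,r,t=cam(n); R=cv2.Rodrigues(r)[0]; c=-R.T@t
    d=R.T@np.linalg.inv(K)@np.array([uv[0],uv[1],1.]); return c+d*(z-c[2])/d[2]
def proj(n,P):
    K,r,t=cam(n); return cv2.projectPoints(np.array(P,float).reshape(-1,1,3),r,t,K,None)[0].reshape(-1,2)
def snap(n,f):
    im=cv2.cvtColor(imaging.get_image(n),cv2.COLOR_RGB2BGR); cv2.imwrite('pics/'+f,im); return im
E
python3 - <<'E'
from h import *
a=snap('top','t0.png'); b=snap('side','s0.png')
for n in('top','side'):
    K,r,t=cam(n);print(n,K[0,0],-cv2.Rodrigues(r)[0].T@t)
s=arm.observe();print(s['clock'],s['position'],s['ee_rot'],s['width'],s['force'])
E
```

```text
top 430.7218962877013 [ 0.4681394  -0.09958904  0.88584943]
side 441.7830102258848 [ 0.33403858 -0.70079017  0.60597961]
0.1 [0.14840291 0.60667427 0.24303272] [-3.75946701e-01 -3.11897971e+00  2.20386032e-03] 0.9983093729757938 [-0.25109097 -0.67891364  0.89101542]
```

View pics/t0.png

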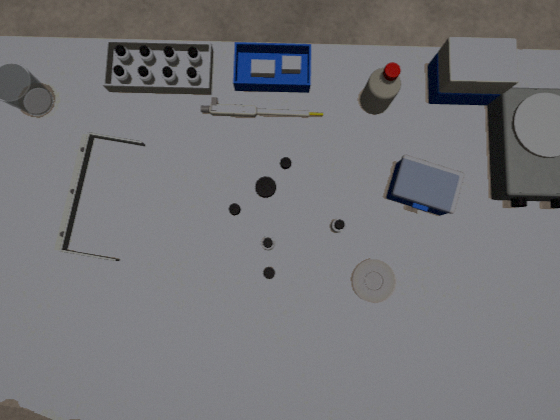

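View pics/s0.png

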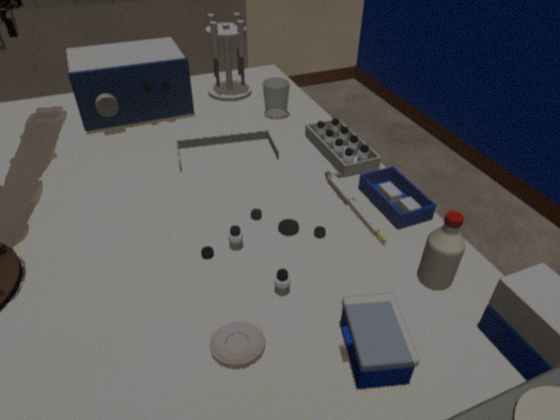

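The top view shows the caps at about (286,163), (235,209) and (269,273). The vials are at (268,243) and (338,225), the lid is at (266,187), and the bay is on the left with corners near (92,135) and (66,248). The side view agrees.

Run:
```python
from h import *
a=cv2.imread('pics/t0.png'); b=cv2.imread('pics/s0.png')
def blobs(n,im,pts,h,w=16):
    for k,(u,v) in pts.items():
        c=im[v-w:v+w,u-w:u+w]; m=(c.max(2)<60).astype(np.uint8)
        N,L,S,C=cv2.connectedComponentsWithStats(m)
        i=1+np.argmax(S[1:,4]); p=C[i]+[u-w,v-w]
        print(n,k,p.round(1),S[i,2:5],ray(n,p,h[k]).round(4))
H=dict(far=.0075,mid=.0075,near=.0075,lid=.006,va=.045,vb=.045)
blobs('top',a,dict(far=(286,163),mid=(235,209),near=(269,273),lid=(266,187),va=(268,243),vb=(338,225)),H)
blobs('side',b,dict(far=(320,232),mid=(256,214),near=(207,253),lid=(289,228),va=(235,231),vb=(282,275)),H)
# bay: dark wall insides; ends and corners
for k,p in dict(backfar=(92,135),endfar=(143,145),backnear=(66,248),endnear=(118,260)).items(): print(k,ray('top',p,.025).round(4),ray('top',p,.0).round(4))
for k,p in dict(nearend=(180,166),nearback=(178,143),farback=(268,133),farend=(277,157)).items(): print(k,ray('side',p,.025).round(4),ray('side',p,0).round(4))
for k,p in dict(dish=(374,281),pip1=(202,109),pip2=(322,114),).items(): print(k,ray('top',p,.01).round(3))
cv2.imwrite('pics/bay.png',cv2.resize(cv2.convertScaleAbs(a[120:280,50:310],alpha=1.5),None,fx=3,fy=3,interpolation=2))
```

```text
top far [285.2 162.8] [11 12 98] [ 0.6789 -0.1145  0.0075]
top mid [234.4 209.1] [12 11 99] [ 0.5788 -0.0123  0.0075]
top near [268.7 272.5] [11 12 99] [ 0.4518 -0.0865  0.0075]
top lid [265.3 186.9] [ 20  21 335] [ 0.6271 -0.0743  0.006 ]
top va [267.3 242.3] [ 9 10 70] [ 0.5106 -0.0826  0.045 ]
top vb [338.9 224.2] [ 9 10 73] [ 0.5496 -0.222   0.045 ]
side far [319.4 231.9] [11 11 94] [ 0.6765 -0.1146  0.0075]
side mid [255.8 214.1] [10 11 83] [ 0.5764 -0.0127  0.0075]
side near [206.9 252.5] [ 11  12 115] [ 0.4487 -0.0867  0.0075]
side lid [288.2 227. ] [ 20  15 247] [ 0.6243 -0.0753  0.006 ]
side va [234.8 230.6] [ 9 10 76] [ 0.5068 -0.0873  0.045 ]
side vb [281.9 274.7] [ 11  12 101] [ 0.5455 -0.2259  0.045 ]
backfar [0.7227 0.2853 0.025 ] [ 0.73    0.2965 -0.    ]
endfar [0.7043 0.1789 0.025 ] [0.7112 0.187  0.    ]
backnear [0.4898 0.3171 0.025 ] [0.4905 0.3292 0.    ]
endnear [0.4689 0.2122 0.025 ] [0.4689 0.2212 0.    ]
nearend [0.4653 0.203  0.025 ] [0.471  0.2419 0.    ]
nearback [0.4848 0.3105 0.025 ] [0.4912 0.354  0.    ]
farback [0.7185 0.2751 0.025 ] [0.735  0.3171 0.    ]
farend [0.6949 0.1555 0.025 ] [0.7104 0.1923 0.    ]
dish [ 0.441 -0.298  0.01 ]
pip1 [0.79  0.064 0.01 ]
pip2 [ 0.786 -0.19   0.01 ]
```

View pics/bay.png

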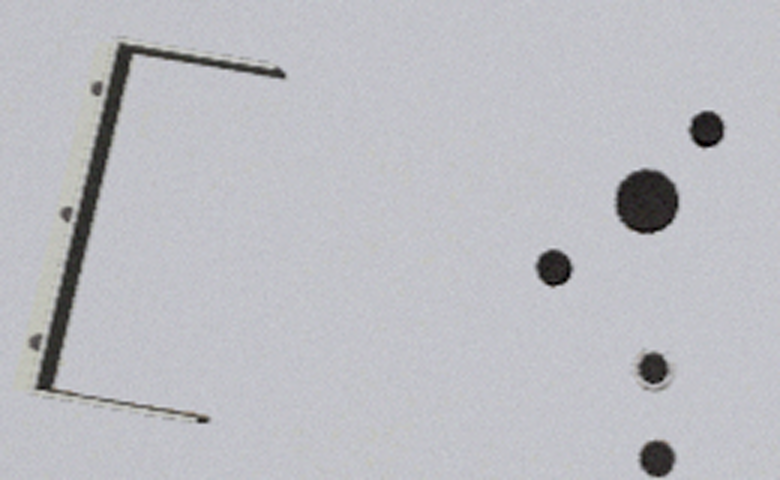

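The crop shows the bay opening at right, with wall ends at about (143,145) and (118,260) in full-image pixels. The caps are clear of each other. I'll check the box near the start pose and plan the moves with the two fingers as a 17 mm cradle behind each cap.

```bash
cat >> h.py <<'E'
from scipy.spatial.transform import Rotation as Ro
def plan(pts,yaw=None):
    """world waypoints -> tool shifts (cm); yaw = wanted angle of tool y in world (deg)"""
    s=arm.observe(); p=np.array(s['position']); R=Ro.from_rotvec(s['ee_rot']).as_matrix()
    for q in pts: print(np.round(q,3),'->',(100*R.T@(np.array(q)-p)).round(2))
    a=np.degrees(np.arctan2(R[1,1],R[0,1])); print('yaw',a.round(2))
    if yaw is not None:
        c,d=np.cos(np.radians(yaw)),np.sin(np.radians(yaw)); T=np.array([[d,c,0],[-c,d,0],[0,0,-1.]])
        print('turn',Ro.from_matrix(R.T@T).as_rotvec().round(4))
E
python3 - <<'E'
from h import *
for p in [(80,122),(192,117),(135,122),(210,95),(275,115)]: print(p,ray('side',p,0).round(3))
plan([(.30,.50,.25),(.44,.30,.25),(.45,-.13,.20),(.449,-.128,.12)],-5)
E
```

```text
(80, 122) [0.259 0.571 0.   ]
(192, 117) [0.563 0.487 0.   ]
(135, 122) [0.404 0.515 0.   ]
(210, 95) [ 0.653  0.615 -0.   ]
(275, 115) [0.795 0.411 0.   ]
[0.3  0.5  0.25] -> [-17.26  -6.76  -0.69]
[0.44 0.3  0.25] -> [-35.61 -22.86  -0.66]
[ 0.45 -0.13  0.2 ] -> [-46.8  -64.38   4.4 ]
[ 0.449 -0.128  0.12 ] -> [-46.65 -64.2   12.4 ]
yaw 76.25Traceback (most recent call last):
  File "<stdin>", line 3, in <module>
  File "h.py", line 21, in plan
    print('turn',Ro.from_matrix(R.T@T).as_rotvec().round(4))
                 ~~~~~~~~~~~~~~^^^^^^^
  File "scipy/spatial/transform/_rotation.pyx", line 1143, in scipy.spatial.transform._rotation.Rotation.from_matrix
ValueError: Non-positive determinant (left-handed or null coordinate frame) in rotation matrix 0: [[-1.52054235e-01 -9.88372143e-01  1.31682900e-04]
 [-9.88371158e-01  1.52054270e-01  1.39732000e-03]
 [ 1.40109511e-03 -8.23168440e-05  9.99999015e-01]].
```

Emit:
jog_arm(moves=[{"fingers": 0.63,"xyz": [-3.6,-4.0,-1],"angular": [0,0,0.12]},{"fingers": 0.63,"xyz": [-7.2,-8.0,-1],"angular": [0,0,0.24]},{"fingers": 0.63,"xyz": [-10.8,-12.1,-1],"angular": [0,0,0.36]},{"fingers": 0.63,"xyz": [-14.4,-16.1,-1],"angular": [0,0,0.48]},{"fingers": 0.63,"xyz": [-18,-20.2,0],"angular": [0,0,0.6]},{"fingers": 0.63,"xyz": [-21.6,-24.2,0],"angular": [0,0,0.72]},{"fingers": 0.63,"xyz": [-25,-28.2,1],"angular": [0,0,0.84]},{"fingers": 0.63,"xyz": [-28.4,-32.0,2],"angular": [0,0,0.96]},{"fingers": 0.63,"xyz": [-32,-36,3],"angular": [0,0,1.08]},{"fingers": 0.63,"xyz": [-35.3,-40,4],"angular": [0,0,1.2]},{"fingers": 0.63,"xyz": [-38.5,-43.6,4],"angular": [0,0,1.32]},{"fingers": 0.63,"xyz": [-41.7,-47.1,4],"angular": [0,0,1.417]}])

```text
clock: 1.6
position: [0.4419, 0.049, 0.2036]
ee_rot: [-2.319, -2.12, 0.0]
force: [0.8, -0.3, 0.1]
width: 0.186
```

```bash
sed -i 's/T=np.array.*$/T=np.array([[-d,c,0],[c,d,0],[0,0,-1.]])/' h.py
python3 - <<'E'
from h import *
s=arm.observe();print(s['clock'],s['position'],s['ee_rot'],s['width'],s['joints'])
plan([(.449,-.128,.12),(.449,-.128,.05),(.449,-.128,.022)],-5)
E
```

```text
1.6 [0.44189301 0.04902243 0.20361112] [-2.31851424e+00 -2.11956484e+00  1.26277515e-04] 0.18601334757030533 [-0.73168786  0.19280602  0.59222524  2.08038313 -0.13659303  0.90537568
 -0.15301108]
[ 0.449 -0.128  0.12 ] -> [-17.57   2.29   8.36]
[ 0.449 -0.128  0.05 ] -> [-17.57   2.3   15.36]
[ 0.449 -0.128  0.022] -> [-17.57   2.3   18.16]
yaw -5.13
turn [-0.0002 -0.0001 -0.0023]
```

Emit:
jog_arm(moves=[{"fingers": 0.63,"xyz": [-5,0.7,0],"angular": [0,0,0]},{"fingers": 0.63,"xyz": [-10,1.4,3],"angular": [0,0,0]},{"fingers": 0.63,"xyz": [-14,2,7],"angular": [0,0,0]},{"fingers": 0.63,"xyz": [-17.6,2.3,11],"angular": [0,0,0]},{"fingers": 0.63,"xyz": [-17.6,2.3,15],"angular": [0,0,0]},{"fingers": 0.63,"xyz": [-17.6,2.3,17],"angular": [0,0,0]},{"fingers": 0.63,"xyz": [-17.6,2.3,18],"angular": [0,0,0]},{"fingers": 0.63,"xyz": [-17.6,2.3,18],"angular": [0,0,0]}])

```text
clock: 2.6
position: [0.4492, -0.1267, 0.0235]
ee_rot: [-2.314, -2.123, 0.001]
force: [-1.4, 0.4, 0.1]
width: 0.188
```

Run:
```python
from h import *
a=snap('top','t1.png');b=snap('side','s1.png')
s=arm.observe();print(s['clock'],s['position'],s['width'],s['force'])
A=cv2.resize(cv2.convertScaleAbs(b[180:320,130:360],alpha=1.4),None,fx=3,fy=3,interpolation=2)
p=np.array(s['position'])
for q in (p-[0,0,.017],[p[0],p[1],.0]):
    u=(proj('side',q)[0]-[130,180])*3; cv2.circle(A,tuple(int(v) for v in u),3,(0,0,255),-1)
cv2.imwrite('pics/c1.png',A)
plan([(.450,-.108,.022),(.527,.25,.022)],-5)
```

```text
2.7 [ 0.44991062 -0.12676462  0.02437213] 0.18475480533794328 [-0.10945463 -0.70443042  0.18480979]
[ 0.45  -0.108  0.022] -> [ 1.87 -0.15  0.24]
[0.527 0.25  0.022] -> [38.2   4.45  0.24]
yaw -4.91
turn [ 0.001  -0.      0.0015]
```

View pics/c1.png

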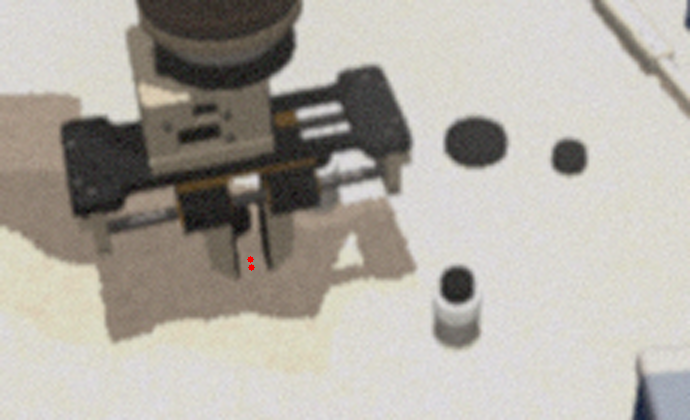

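The side view shows the fingers and the projected tip point agreeing. The cradle is centred behind the near cap, which the hand hides.

Emit:
jog_arm(moves=[{"fingers": 0.63,"xyz": [0.6,0,0.1],"angular": [0,0,0]},{"fingers": 0.63,"xyz": [1.2,0,0.1],"angular": [0,0,0]},{"fingers": 0.63,"xyz": [1.7,-0.1,0.1],"angular": [0,0,0]},{"fingers": 0.63,"xyz": [2.2,-0.1,0.1],"angular": [0,0,0]},{"fingers": 0.63,"xyz": [2.8,0,0.1],"angular": [0,0,0]},{"fingers": 0.63,"xyz": [3.8,0.1,0.1],"angular": [0,0,0]},{"fingers": 0.63,"xyz": [5.2,0.3,0.1],"angular": [0,0,0]},{"fingers": 0.63,"xyz": [7,0.5,0.1],"angular": [0,0,0]},{"fingers": 0.63,"xyz": [9,0.8,0.1],"angular": [0,0,0]},{"fingers": 0.63,"xyz": [11,1.0,0.1],"angular": [0,0,0]},{"fingers": 0.63,"xyz": [13,1.3,0.1],"angular": [0,0,0]},{"fingers": 0.63,"xyz": [15,1.5,0.1],"angular": [0,0,0]}])

```text
clock: 4.2
position: [0.4774, 0.023, 0.0227]
ee_rot: [-2.314, -2.125, -0.0]
force: [0.1, -0.8, 0.0]
width: 0.189
```

Run:
```python
from h import *
b=snap('side','s2.png')
s=arm.observe();print(s['clock'],s['position'],s['width'],s['force'])
cv2.imwrite('pics/c2.png',cv2.resize(cv2.convertScaleAbs(b[100:290,110:360],alpha=1.4),None,fx=3,fy=3,interpolation=2))
plan([(.527,.25,.022)],-5)
```

```text
4.25 [0.47791173 0.02604914 0.02250944] 0.18393751632174596 [ 0.57316396  3.44095269 -0.99942055]
[0.527 0.25  0.022] -> [22.72  3.05  0.09]
yaw -4.72
turn [-0.0002 -0.0018  0.0049]
```

View pics/c2.png

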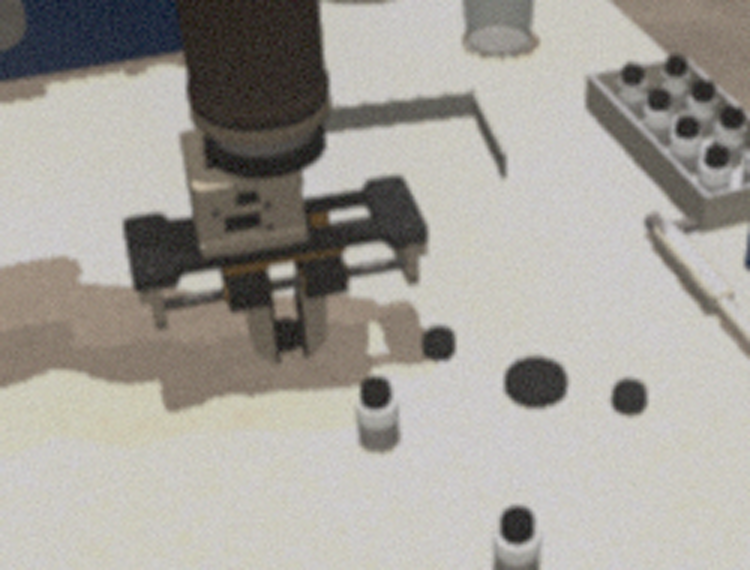

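The cap is cradled at the fingers, around (290,332) in the crop, and the neighbours haven't moved. Continuing the push.

Emit:
jog_arm(moves=[{"fingers": 0.63,"xyz": [1,0.1,0],"angular": [0,0,0]},{"fingers": 0.63,"xyz": [2.5,0.3,0],"angular": [0,0,0]},{"fingers": 0.63,"xyz": [4.7,0.6,0],"angular": [0,0,0]},{"fingers": 0.63,"xyz": [7.2,1.0,0],"angular": [0,0,0]},{"fingers": 0.63,"xyz": [9.7,1.3,0],"angular": [0,0,0]},{"fingers": 0.63,"xyz": [12.2,1.6,0],"angular": [0,0,0]},{"fingers": 0.63,"xyz": [14.7,2.0,0],"angular": [0,0,0]},{"fingers": 0.63,"xyz": [17,2.3,0],"angular": [0,0,0]},{"fingers": 0.63,"xyz": [19,2.5,0],"angular": [0,0,0]},{"fingers": 0.63,"xyz": [20.6,2.8,0],"angular": [0,0,0]},{"fingers": 0.63,"xyz": [21.8,2.9,0],"angular": [0,0,0]},{"fingers": 0.63,"xyz": [22.4,3.0,0],"angular": [0,0,0]}])

```text
clock: 5.75
position: [0.5264, 0.2424, 0.0227]
ee_rot: [2.315, 2.124, -0.0]
force: [-1.0, -0.4, -0.8]
width: 0.184
```

Run:
```python
from h import *
s=arm.observe();print(s['clock'],s['position'],s['width'],s['force'])
plan([(.52,.21,.022),(.52,.19,.09),(.576,-.042,.09),(.576,-.042,.022)],0)
```

```text
5.75 [0.52641569 0.24243311 0.02265783] 0.18399864536191174 [-1.03858114 -0.39015625 -0.7528632 ]
[0.52  0.21  0.022] -> [-3.29 -0.36  0.07]
[0.52 0.19 0.09] -> [-5.28 -0.19 -6.73]
[ 0.576 -0.042  0.09 ] -> [-27.91   7.38  -6.73]
[ 0.576 -0.042  0.022] -> [-27.91   7.38   0.07]
yaw -4.92
turn [-0.0001  0.0001 -0.0859]
```

Emit:
jog_arm(moves=[{"fingers": 0.63,"xyz": [-1.5,-0.2,0],"angular": [0,0,0]},{"fingers": 0.63,"xyz": [-3.3,-0.3,-1],"angular": [0,0,0]},{"fingers": 0.63,"xyz": [-5.3,0,-6],"angular": [0,0,0]},{"fingers": 0.63,"xyz": [-10,1.5,-7],"angular": [0,0,0]},{"fingers": 0.63,"xyz": [-15,3.3,-7],"angular": [0,0,-0.03]},{"fingers": 0.63,"xyz": [-20,5,-7],"angular": [0,0,-0.06]},{"fingers": 0.63,"xyz": [-25,6.5,-7],"angular": [0,0,-0.086]},{"fingers": 0.63,"xyz": [-27.7,7.4,-6],"angular": [0,0,-0.086]},{"fingers": 0.63,"xyz": [-27.9,7.4,-4],"angular": [0,0,-0.086]},{"fingers": 0.63,"xyz": [-27.9,7.4,-2.5],"angular": [0,0,-0.086]},{"fingers": 0.63,"xyz": [-27.9,7.4,-2.5],"angular": [0,0,-0.086]},{"fingers": 0.63,"xyz": [-27.9,7.4,-2.5],"angular": [0,0,-0.086]}])

```text
clock: 7.25
position: [0.5762, -0.0422, 0.0483]
ee_rot: [2.221, 2.222, 0.001]
force: [0.7, 0.4, 0.4]
width: 0.187
```

Run:
```python
from h import *
b=snap('side','s3.png')
s=arm.observe();print(s['clock'],s['position'],s['width'],s['force'])
cv2.imwrite('pics/c3.png',cv2.resize(cv2.convertScaleAbs(b[100:290,110:360],alpha=1.4),None,fx=3,fy=3,interpolation=2))
plan([(.576,-.041,.022),(.577,-.03,.022),(.596,.236,.022)],0)
```

```text
7.3 [ 0.57644521 -0.04212629  0.04840511] 0.18491025512717246 [-0.57111511 -0.12829846 -0.51784342]
[ 0.576 -0.041  0.022] -> [ 0.11 -0.05  2.64]
[ 0.577 -0.03   0.022] -> [1.21 0.05 2.64]
[0.596 0.236 0.022] -> [27.81  1.97  2.65]
yaw 0.03
turn [ 0.0009 -0.0001  0.0005]
```

View pics/c3.png

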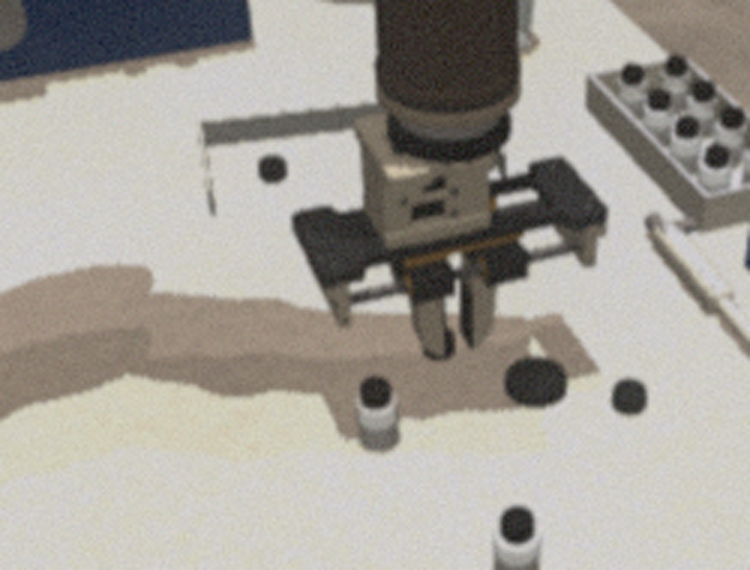

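Cap one is in the bay at crop (272,168). The middle cap sits just ahead of the raised fingers at crop (440,345), as expected.

Emit:
jog_arm(moves=[{"fingers": 0.63,"xyz": [0,0,1.3],"angular": [0,0,0]},{"fingers": 0.63,"xyz": [0,0,2.5],"angular": [0,0,0]},{"fingers": 0.63,"xyz": [0,0,2.6],"angular": [0,0,0]},{"fingers": 0.63,"xyz": [0.5,0,2.6],"angular": [0,0,0]},{"fingers": 0.63,"xyz": [1,0.1,2.6],"angular": [0,0,0]},{"fingers": 0.63,"xyz": [1.5,0.1,2.6],"angular": [0,0,0]},{"fingers": 0.63,"xyz": [2.1,0.1,2.6],"angular": [0,0,0]},{"fingers": 0.63,"xyz": [3,0.2,2.6],"angular": [0,0,0]},{"fingers": 0.63,"xyz": [4.4,0.3,2.6],"angular": [0,0,0]},{"fingers": 0.63,"xyz": [6.2,0.4,2.6],"angular": [0,0,0]},{"fingers": 0.63,"xyz": [8.2,0.6,2.6],"angular": [0,0,0]},{"fingers": 0.63,"xyz": [10.2,0.7,2.6],"angular": [0,0,0]}])

```text
clock: 8.8
position: [0.5833, 0.0616, 0.0217]
ee_rot: [-2.221, -2.222, -0.0]
force: [0.5, 0.1, 0.8]
width: 0.188
```

Emit:
jog_arm(moves=[{"fingers": 0.63,"xyz": [1.6,0.1,0],"angular": [0,0,0]},{"fingers": 0.63,"xyz": [3.5,0.2,0],"angular": [0,0,0]},{"fingers": 0.63,"xyz": [5.5,0.4,0],"angular": [0,0,0]},{"fingers": 0.63,"xyz": [7.5,0.5,0],"angular": [0,0,0]},{"fingers": 0.63,"xyz": [9.5,0.7,0],"angular": [0,0,0]},{"fingers": 0.63,"xyz": [11.5,0.8,0],"angular": [0,0,0]},{"fingers": 0.63,"xyz": [13.3,1.0,0],"angular": [0,0,0]},{"fingers": 0.63,"xyz": [15,1.1,0],"angular": [0,0,0]},{"fingers": 0.63,"xyz": [16.2,1.2,0],"angular": [0,0,0]},{"fingers": 0.63,"xyz": [17,1.2,0],"angular": [0,0,0]},{"fingers": 0.63,"xyz": [17.4,1.2,0],"angular": [0,0,0]}])

```text
clock: 10.18
position: [0.5951, 0.2338, 0.0217]
ee_rot: [2.222, 2.221, -0.0]
force: [-0.5, 0.1, 0.9]
width: 0.186
```

Run:
```python
from h import *
s=arm.observe();print(s['clock'],s['position'],s['width'],s['force'])
plan([(.594,.20,.022),(.62,.18,.09),(.68,-.15,.09),(.677,-.15,.048)],0)
```

```text
10.175 [0.59512906 0.23377511 0.02169344] 0.18576753696330267 [-0.5323611   0.0515699   0.91660335]
[0.594 0.2   0.022] -> [-3.38 -0.11 -0.03]
[0.62 0.18 0.09] -> [-5.38  2.49 -6.83]
[ 0.68 -0.15  0.09] -> [-38.38   8.49  -6.82]
[ 0.677 -0.15   0.048] -> [-38.38   8.19  -2.62]
yaw -0.01
turn [-0.      0.0002 -0.0001]
```

Emit:
jog_arm(moves=[{"fingers": 0.63,"xyz": [-1.5,0,0],"angular": [0,0,0]},{"fingers": 0.63,"xyz": [-3.4,0,-1],"angular": [0,0,0]},{"fingers": 0.63,"xyz": [-5.4,1.5,-6],"angular": [0,0,0]},{"fingers": 0.63,"xyz": [-10.5,3,-7],"angular": [0,0,0]},{"fingers": 0.63,"xyz": [-16,4.2,-7],"angular": [0,0,0]},{"fingers": 0.63,"xyz": [-21.5,5.5,-7],"angular": [0,0,0]},{"fingers": 0.63,"xyz": [-27,6.6,-7],"angular": [0,0,0]},{"fingers": 0.63,"xyz": [-32.5,7.6,-7],"angular": [0,0,0]},{"fingers": 0.63,"xyz": [-37,8.2,-7],"angular": [0,0,0]},{"fingers": 0.63,"xyz": [-38.4,8.2,-4.5],"angular": [0,0,0]},{"fingers": 0.63,"xyz": [-38.4,8.2,-2.5],"angular": [0,0,0]},{"fingers": 0.63,"xyz": [-38.4,8.2,-2.5],"angular": [0,0,0]}])

```text
clock: 11.68
position: [0.6755, -0.1495, 0.045]
ee_rot: [-2.219, -2.219, 0.002]
force: [-0.5, 0.3, 0.6]
width: 0.188
```

Run:
```python
from h import *
b=snap('side','s4.png')
s=arm.observe();print(s['clock'],s['position'],s['width'],s['force'])
cv2.imwrite('pics/c4.png',cv2.resize(cv2.convertScaleAbs(b[100:290,160:410],alpha=1.4),None,fx=3,fy=3,interpolation=2))
plan([(.678,-.15,.022),(.679,-.13,.022),(.695,-.04,.022),(.695,.02,.022),(.664,.226,.022)],0)
```

```text
11.725 [ 0.67646829 -0.14922408  0.04619114] 0.18110940190855815 [-0.3134136  -0.18287106 -0.40775738]
[ 0.678 -0.15   0.022] -> [-0.08  0.16  2.42]
[ 0.679 -0.13   0.022] -> [1.92 0.26 2.42]
[ 0.695 -0.04   0.022] -> [10.92  1.87  2.43]
[0.695 0.02  0.022] -> [16.92  1.87  2.43]
[0.664 0.226 0.022] -> [37.52 -1.21  2.46]
yaw 0.04
turn [-0.0017 -0.0011  0.0007]
```

View pics/c4.png

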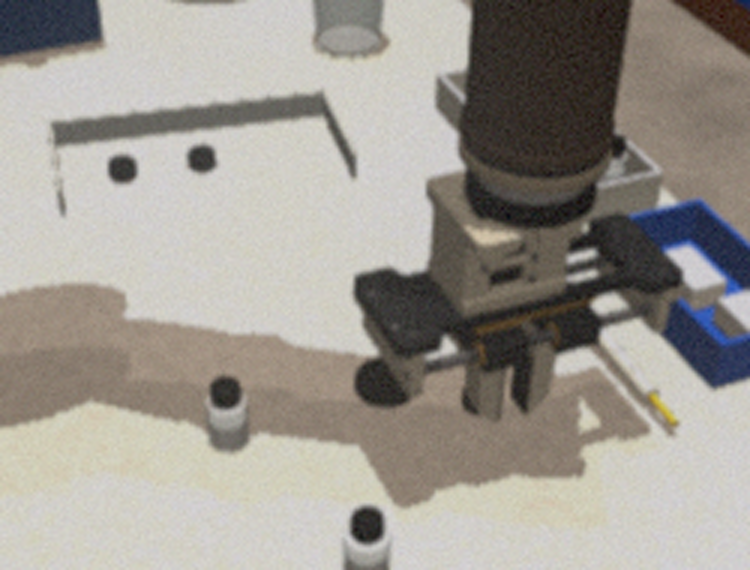

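Two caps are inside the bay at crop (122,168) and (202,157). The fingers stand behind the third cap, with the lid and vials untouched.

Emit:
jog_arm(moves=[{"fingers": 0.63,"xyz": [-0.1,0.15,1.2],"angular": [0,0,0]},{"fingers": 0.63,"xyz": [-0.1,0.15,2.3],"angular": [0,0,0]},{"fingers": 0.63,"xyz": [0.2,0.15,2.4],"angular": [0,0,0]},{"fingers": 0.63,"xyz": [0.8,0.2,2.4],"angular": [0,0,0]},{"fingers": 0.63,"xyz": [1.3,0.2,2.4],"angular": [0,0,0]},{"fingers": 0.63,"xyz": [1.8,0.25,2.4],"angular": [0,0,0]},{"fingers": 0.63,"xyz": [2.4,0.35,2.4],"angular": [0,0,0]},{"fingers": 0.63,"xyz": [3.4,0.5,2.4],"angular": [0,0,0]},{"fingers": 0.63,"xyz": [5,0.8,2.4],"angular": [0,0,0]},{"fingers": 0.63,"xyz": [6.9,1.15,2.4],"angular": [0,0,0]},{"fingers": 0.63,"xyz": [8.8,1.25,2.4],"angular": [0,0,0]},{"fingers": 0.63,"xyz": [10.8,1.35,2.4],"angular": [0,0,0]}])

```text
clock: 13.22
position: [0.6907, -0.0406, 0.0227]
ee_rot: [-2.221, -2.222, -0.0]
force: [-0.1, -0.2, 0.6]
width: 0.184
```

Emit:
jog_arm(moves=[{"fingers": 0.63,"xyz": [1.8,0,0],"angular": [0,0,0]},{"fingers": 0.63,"xyz": [3.8,0,0],"angular": [0,0,0]},{"fingers": 0.63,"xyz": [6,0,0],"angular": [0,0,0]},{"fingers": 0.63,"xyz": [8,-0.2,0],"angular": [0,0,0]},{"fingers": 0.63,"xyz": [10,-0.5,0],"angular": [0,0,0]},{"fingers": 0.63,"xyz": [12,-0.8,0],"angular": [0,0,0]},{"fingers": 0.63,"xyz": [14,-1.1,0],"angular": [0,0,0]},{"fingers": 0.63,"xyz": [16,-1.4,0],"angular": [0,0,0]},{"fingers": 0.63,"xyz": [17.6,-1.6,0],"angular": [0,0,0]},{"fingers": 0.63,"xyz": [18.6,-1.8,0],"angular": [0,0,0]},{"fingers": 0.63,"xyz": [19,-1.8,0],"angular": [0,0,0]}])

```text
clock: 14.6
position: [0.6725, 0.1482, 0.0227]
ee_rot: [-2.221, -2.222, 0.0]
force: [0.5, -0.0, 0.4]
width: 0.185
```

Run:
```python
from h import *
b=snap('side','s5.png')
s=arm.observe();print(s['clock'],s['position'],s['width'],s['force'])
cv2.imwrite('pics/c5.png',cv2.resize(cv2.convertScaleAbs(b[100:290,160:410],alpha=1.4),None,fx=3,fy=3,interpolation=2))
plan([(.664,.225,.022)],0)
```

```text
14.65 [0.67262658 0.14831681 0.02271831] 0.18425327132849117 [ 0.32453183  0.54526791 -0.79778835]
[0.664 0.225 0.022] -> [ 7.67 -0.86  0.07]
yaw 0.02
turn [ 0.     -0.0001  0.0004]
```

View pics/c5.png

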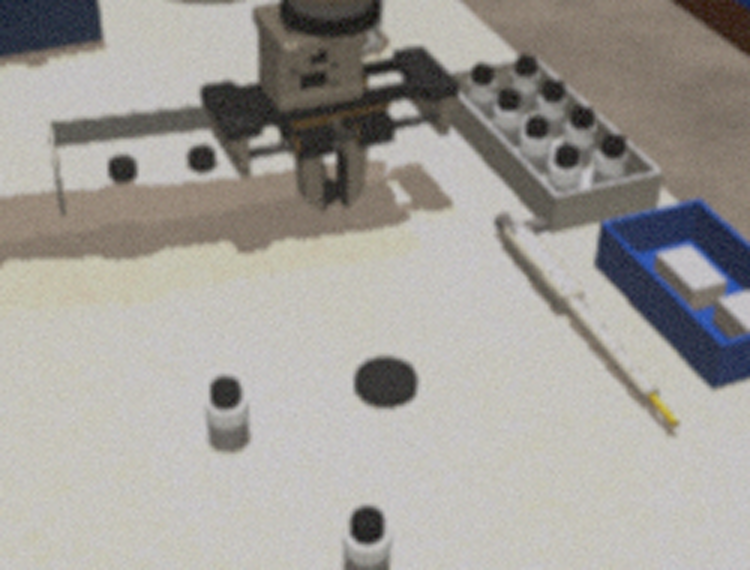

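The cap is held in the cradle at crop (330,190). I'll steer slightly inward so the far finger stays clear of the side wall.

Emit:
jog_arm(moves=[{"fingers": 0.63,"xyz": [0.7,-0.3,0],"angular": [0,0,0]},{"fingers": 0.63,"xyz": [1.6,-0.7,0],"angular": [0,0,0]},{"fingers": 0.63,"xyz": [2.5,-1.1,0],"angular": [0,0,0]},{"fingers": 0.63,"xyz": [3.5,-1.4,0],"angular": [0,0,0]},{"fingers": 0.63,"xyz": [4.5,-1.5,0],"angular": [0,0,0]},{"fingers": 0.63,"xyz": [5.5,-1.5,0],"angular": [0,0,0]},{"fingers": 0.63,"xyz": [6.5,-1.5,0],"angular": [0,0,0]},{"fingers": 0.63,"xyz": [7.2,-1.5,0],"angular": [0,0,0]},{"fingers": 0.63,"xyz": [7.5,-1.5,0],"angular": [0,0,0]},{"fingers": 0.63,"xyz": [7.5,-1.5,0],"angular": [0,0,0]}])

```text
clock: 15.9
position: [0.6577, 0.2226, 0.0227]
ee_rot: [2.221, 2.221, -0.0]
force: [0.4, -0.2, -0.0]
width: 0.185
```

Emit:
jog_arm(moves=[{"fingers": 0.63,"xyz": [-1.5,0,0],"angular": [0,0,0]},{"fingers": 0.63,"xyz": [-4,-0.5,-1],"angular": [0,0,0]},{"fingers": 0.63,"xyz": [-6,-1,-6],"angular": [0,0,0]},{"fingers": 0.63,"xyz": [-9,-4,-11],"angular": [0,0,0]},{"fingers": 0.63,"xyz": [-13,-8,-14],"angular": [0,0,0]},{"fingers": 0.63,"xyz": [-17,-12,-16],"angular": [0,0,0]},{"fingers": 0.63,"xyz": [-21,-16,-16],"angular": [0,0,0]},{"fingers": 0.63,"xyz": [-25,-20,-16],"angular": [0,0,0]},{"fingers": 0.63,"xyz": [-27,-22,-16],"angular": [0,0,0]},{"fingers": 0.63,"xyz": [-28,-23,-16],"angular": [0,0,0]},{"fingers": 0.63,"xyz": [-28,-23,-16],"angular": [0,0,0]}])

```text
clock: 17.27
position: [0.4272, -0.0582, 0.183]
ee_rot: [-2.224, -2.219, -0.002]
force: [0.7, -0.0, -0.6]
width: 0.181
```

Run:
```python
from h import *
a=snap('top','t6.png');b=snap('side','s6.png')
s=arm.observe();print(s['clock'],s['position'],s['force'])
O=np.array([.584,.19]);Y=np.array([.185,.983]);X=np.array([.983,-.185])
for n,im in(('top',a),('side',b)):
    m=(im.max(2)<60).astype(np.uint8);N,L,S,C=cv2.connectedComponentsWithStats(m)
    for i in range(1,N):
        if 60<S[i,4]<400:
            p=ray(n,C[i],.0075)[:2]; print(n,C[i].round(),S[i,4],p.round(4),'bay',(1000*np.array([(p-O)@X,(p-O)@Y])).round())
cv2.imwrite('pics/c6.png',np.vstack([cv2.convertScaleAbs(a[90:300,50:450],alpha=1.3),cv2.convertScaleAbs(b[100:310,110:510],alpha=1.3)]))
```

```text
17.375 [ 0.42845683 -0.05695482  0.18290674] [-0.14967575 -0.2232822  -0.10913208]
top [118.  70.] 83 [0.8729 0.2487] bay [273. 111.]
top [143.  71.] 81 [0.8729 0.1966] bay [283.  60.]
top [167.  72.] 78 [0.8726 0.1443] bay [292.   9.]
top [191.  72.] 79 [0.8729 0.0922] bay [302. -43.]
top [387.  77.] 65 [ 0.8729 -0.3291] bay [ 380. -457.]
top [518. 136.] 68 [ 0.7497 -0.6042] bay [ 310. -750.]
top [396. 188.] 295 [ 0.6319 -0.3462] bay [ 146. -518.]
top [115. 168.] 112 [0.6594 0.2386] bay [65. 62.]
top [265. 187.] 327 [ 0.6269 -0.0744] bay [  91. -252.]
top [108. 197.] 111 [0.5969 0.2496] bay [ 2. 61.]
top [436. 211.] 88 [ 0.586  -0.4275] bay [ 116. -607.]
top [339. 224.] 70 [ 0.5531 -0.2274] bay [  47. -416.]
top [101. 229.] 121 [0.5297 0.2583] bay [-66.  57.]
side [240.  65.] 131 [0.8219 0.8097] bay [119. 653.]
side [216.  69.] 101 [0.7276 0.7988] bay [ 29. 625.]
side [162. 108.] 88 [0.4894 0.5608] bay [-162.  347.]
side [160. 120.] 136 [0.4706 0.4887] bay [-167.  273.]
side [187. 166.] 66 [0.4846 0.2264] bay [-104.   17.]
side [422. 215.] 83 [ 0.9077 -0.148 ] bay [ 381. -272.]
side [288. 227.] 241 [ 0.6234 -0.0769] bay [  88. -255.]
side [235. 230.] 81 [ 0.5182 -0.0456] bay [ -21. -244.]
side [282. 275.] 94 [ 0.5594 -0.1941] bay [  47. -382.]
side [345. 321.] 106 [ 0.6157 -0.3278] bay [ 127. -503.]
```

View pics/c6.png

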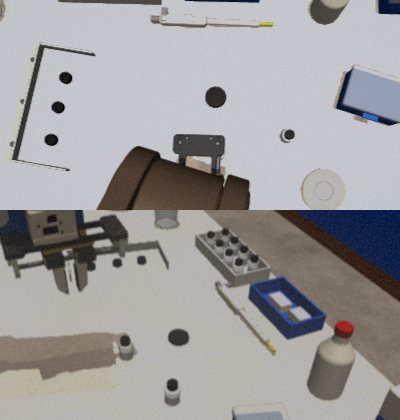

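All three caps lie about 60 mm deep in the bay. The lid and vials are at the same pixels as at the start, and the arm is clear of everything.

```bash
python3 -c "
from h import *
job.sign_off(); print(arm.observe()['clock'])"
```

```text
the job is handed in; nothing more can be done
the job is handed in; nothing more can be done
```

All three caps are inside the bay, and I handed the job in at about 17 s of the 61 s allowed. I slid each one in with the two fingertips held 17 mm apart as a cradle behind it, and never gripped or lifted any.

- **Cap positions:** the last top view puts their centres at bay (x, y) of about (-66, 57), (2, 61) and (65, 62) mm. Each is at least 35 mm clear of the walls and the open side.
- **Things to leave alone:** the jar lid and both vials were at the same pixels as at the start, within about 1 px. Vial_a was hidden in the top view, so I checked it in the side view only. The petri dish, tip box and pipette looked unmoved by eye; I did not measure them.
- **Forces and arm:** the force readings I took stayed under 4 N. The arm ended clear of everything, about 18 cm above the bench.
- **Disagreement:** the two cameras differed by about 3 mm in x on the starting cap positions, which the cradle width allowed for. The final cap positions come from the top camera only, because my side-view measurement did not pick the caps out. They are visible in that picture.

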